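# Seat a splined freewheel remover on a bicycle hub and keep it pressed home

### The arm

A 6-joint arm with a two-finger parallel gripper is mounted at the origin on the work surface. World frame = base frame: x ahead of the robot, y to its left, z up, the work surface at z = 0. Lengths are in m, angles in rad, forces in N, time in s.
With the tool pointing down it reaches from about 0.275 to 0.85 m from the base axis. Payload 19 kg.
Tool frame: the origin (TCP) lies between the finger pads; the fingertips stand 19 mm ahead of it and the grasp point (between the pads) is the TCP; z points along the fingers, y is the line along which they close (so a half turn about z gives the same grasp; the last joint's range is limited). The gripper opens to 85 mm and grips with 20 to 120 N. Pads are 22 mm wide; open, the fingers measure 114 mm over their backs; the gripper's body (76 mm by 85 mm) begins 54 mm behind the grasp point. The pads swing forward as they close: fully open they stand 13 mm farther back than shut.
Start: joints at [0.986, 0.15, 1.437, -0, 1.554, -0.134], TCP at [0.251, 0.518, 0.25] pointing down, gripper open.
Joint ranges: [-2.8, 2.8], [-0.68, 2.1], [0.12, 2.68], [-1.39, 4.53], [0.16, 2.79], [-2.81, 2.81]. Speed limits (rad/s): [1.89, 1.89, 2.22, 3.01, 3.01, 3.01].

### API

Orientations are given as a unit quaternion [w, x, y, z].
In Python, from station import telemetry, viewer, job gives the robot as it stands.
- The arm moves only by the tool step_arm, never from a script. Its argument "targets" is a list of rows, each an object of numbers: "dx", "dy", "dz": the shift along the world's x, y, z normalised to -1 to 1, where 1 is 0.04 m; "ax", "ay", "az": the turn, a rotation vector about the world's x, y, z normalised to -1 to 1, where 1 is 0.08 rad. In form: [{"dx": .., "dy": .., "dz": .., "ax": .., "ay": .., "az": ..}, ...]. A call has 1 to 12 rows; each row shifts and turns the commanded pose from where the row before left it; what a row does not reach is not made up. A row lasts 1/12 s, in which the tool goes at most 41.7 mm and 7.16 degrees, less where a joint would pass 70% of its speed; a pose out of reach is approached as far as the arm can. A call with a number of a shift or a turn outside -1 to 1 is refused whole. A call with a gripper value outside its range is refused whole. "hand" is the finger opening in mm, from 0 to 85.4, set as the call begins (left out, the last holds). The fingers move at their own pace and stop on an object; the grip force is fixed at half the most. Time passes only in rows, so rows that do not move let the fingers close. It gives the time, the measured TCP pose, the force, the opening and the grip force at its end, in the units of the state.
- telemetry.read_state(): the state, without advancing time (a new reading comes with each control period).
- viewer.read_camera(name): name is "side" or "top"; returns (picture, depth): 384x512x3 uint8, red, green, blue; 384x512 float32, m along the optical axis (not along the pixel's ray), 0 where there is no reading.
- viewer.camera_params(name): a dict with "K" (3x3 intrinsics, pixels), "k1" (the pictures are not rectified: a ray, as slopes to the right and down, at radius r is drawn at 1 + k1 r^2 times it, then the intrinsics apply), "pose" (4x4, takes a point from camera to world coordinates). Camera axes: x right, y down, z forward; pixel columns grow to the right and rows downward; lengths in m; the calibration is good to about 2 mm. A picture is of the moment at which its call begins. camera_params takes no time and is no camera call.
- job.close_job(): hands the job in; it is judged then, once.
The state is a dict: "clock": time; "q": joint angles; "qvel": joint speeds; "effort": joint torques, N m; "eef_pos": TCP position; "eef_rot": TCP orientation; "force": force on the tool from outside, world axes, zero at the start; "wrist_torque": the same for the moment, N m; "gripper_width": finger opening in m; "grasp_force": force on a finger pad.
Only numpy, scipy, OpenCV 4.12 (cv2) and the standard library are available. Lean on these libraries where they do the work, as an engineer would, in place of code of your own. Each camera call takes 0.05 s, during which the arm holds its last target. There are 200 camera calls.

### The job

Two square-headed freewheel removers stand on the steel shelf; pick up the taller one, whose bore is wide enough to pass over the axle of the bicycle hub in the foot. Slide it down over the axle, turn it until its four lugs drop into the four slots of the freewheel, push it fully home against the spring sleeve until its shoulder lies flush on the freewheel's face, and finish while still gripping it and pressing it down, so that the spanner can be put on. Leave the other remover and everything else where they are.

Things in the scene. Friction and masses are not known exactly. Their poses are not given: they have to be found in the camera images.
- remover_center (a point): Centre, half-way up, of the remover to use: plain steel, 64 mm tall, 0.22 kg, upright, lugs down. Its head, 30 x 30 mm with flat faces square to x and y, runs from 10 mm above the underside to the top. A 15 mm bore, seen as a large hole from above, runs through along z (up). Gripped at this height, fingers may reach 19 mm lower and still clear the hub when it is home.
- remover_shoulder (a point): Same axes as remover_center and 22 mm below it, on the axis: the head's underside (shoulder), 10 mm above the remover's underside. Below it a 10 mm long core, 23 mm across, with four lugs pointing along +x, -x, +y, -y: 6 mm wide, reaching 18 mm from the axis (3 mm beyond the head's flat faces), with half-round noses at the bottom.
- spare_center (a point): Centre (half-way up) of the other remover, which must stay where it stands: same 30 mm square head and lugs, but only 46 mm tall, and its bore is only 7 mm wide and does not go over the axle. The two removers may stand in either place.
- hub_face (a point): Centre of the freewheel's upward face, 62 mm above the shelf, 56 mm across, z up. It has a round opening 28 mm wide and four slots along +x, -x, +y, -y: 10 mm wide, 11 mm deep, reaching 21 mm from the axis. The remover fits at any quarter turn, with 2 mm play each side of a lug. The hub is fixed and cannot turn. Sprocket below: 78 mm across; foot: 100 mm.
- axle_tip (a point): Top of the 10 mm thick axle standing up through the middle of the freewheel: 28 mm above hub_face, 90 mm above the shelf; its last 8 mm taper to 4 mm.
- sleeve (a joint): Travel in m of the brass spring sleeve (22 mm diameter) round the axle inside the opening. 0: up, its top 2 mm below the face; grows as it is pressed down; 0.008 when the remover is fully home. The spring pushes back with about 4 N at 0 and 10.5 N at 0.008 and lifts the remover out again if it is let go.
- jar: Bystander: small glass jar, 50 mm across, 60 mm tall, upright; origin at its underside.
- lever: Bystander: orange plastic tire lever about 120 mm long along x, lying flat; origin at its underside.
- wrench: Bystander: chrome valve wrench, 95 mm long along x with a 44 mm cross bar, lying; origin at its underside.
- roller: Bystander: black rubber roller tool, 145 mm long along y (from -23 to +121 mm), 32 mm thick roller, lying; origin at the underside of the roller.
- organiser: Green plastic organiser with tilt-out bins, fixed, 200 mm tall, 260 mm wide, off to the robot's right; origin at its underside.
Not all that is in view belongs to the job. What is shaped like the part that bears remover_center but red or turquoise is not meant.

How it is judged:
By the outcome, as a careful person would: the job done as asked, in the order asked, and still so for the second after the job is handed in, while the arm keeps its last pose, push and grip.
It also fails if it takes over 32 s, if anything falls off the work surface, if the arm or the gripper's body presses on something with over 40 N, if the wrist force passes 120 N, or if a joint passes its speed limit or range.

## Working session

There is one attempt and no reset: what is moved stays moved. The work goes in short steps, Python scripts to look and compute and a tool call to move; the robot and the scene stay as the last step left them, time stands still between calls to the robot, and variables do not carry over. Pictures are saved under pics/ and viewed, at most 10 in all, crops included, and the job is handed in when it is done.

Besides the shell and the picture viewer there is one more tool, called after ">>>" as name(argument=value, ...) on one line, values as JSON. step_arm: Moves the arm, as the interface text tells. Its arguments: {"type":"object","properties":{"targets":{"type":"array","items":{"type":"object","properties":{"dx":{"type":"number"},"dy":{"type":"number"},"dz":{"type":"number"},"ax":{"type":"number"},"ay":{"type":"number"},"az":{"type":"number"}}}},"hand":{"type":"number"}},"required":["targets"]}

```bash
mkdir -p pics; ls; cat > h.py <<'E'
import numpy as np, cv2
from station import telemetry, viewer, job
def rays(name,uv):
    p=viewer.camera_params(name);K=np.array(p["K"]);k=p["k1"];T=np.array(p["pose"])
    uv=np.atleast_2d(np.float32(uv)).astype(float)
    s=cv2.undistortPoints(uv[:,None],K,np.array([k,0,0,0,0.]))[:,0]
    return T[:3,3],np.c_[s,np.ones(len(s))]@T[:3,:3].T
def onz(name,uv,z):
    o,d=rays(name,uv);return o+d*((z-o[2])/d[:,2])[:,None]
def cloud(name,dep):
    h,w=dep.shape;u,v=np.meshgrid(np.arange(w),np.arange(h))
    o,d=rays(name,np.c_[u.ravel(),v.ravel()]);P=o+d*dep.ravel()[:,None]
    P[dep.ravel()==0]=np.nan
    return P.reshape(h,w,3)
def proj(name,P):
    p=viewer.camera_params(name);T=np.linalg.inv(np.array(p["pose"]));c=np.atleast_2d(P)@T[:3,:3].T+T[:3,3]
    return cv2.projectPoints(c,np.zeros(3),np.zeros(3),np.array(p["K"]),np.array([p["k1"],0,0,0,0.]))[0][:,0]
E
python3 - <<'E'
from h import *
np.set_printoptions(precision=4,suppress=True)
for n in("top","side"):
    im,d=viewer.read_camera(n);cv2.imwrite(f"pics/{n}0.png",im[...,::-1]);np.savez(f"pics/{n}0.npz",im=im,d=d)
    p=viewer.camera_params(n);print(n,p["K"],p["k1"],p["pose"])
print(telemetry.read_state())
E
```

```text
pics
top [[360.3827   0.     254.3667]
 [  0.     360.3827 189.3503]
 [  0.       0.       1.    ]] -0.0705361698775868 [[-0.0182 -0.9929  0.1179  0.4701]
 [-0.9995  0.021   0.0224 -0.1255]
 [-0.0247 -0.1174 -0.9928  1.1039]
 [ 0.      0.      0.      1.    ]]
side [[375.636    0.     263.2502]
 [  0.     375.636  182.6924]
 [  0.       0.       1.    ]] -0.06621795534459693 [[ 0.9891 -0.1064  0.1014  0.4462]
 [-0.147  -0.7214  0.6767 -1.0341]
 [ 0.0012 -0.6843 -0.7292  1.0984]
 [ 0.      0.      0.      1.    ]]
{'clock': 0.1, 'q': array([ 0.986 ,  0.1509,  1.4379, -0.0001,  1.5538, -0.134 ]), 'qvel': array([-0.0012, -0.0008, -0.0004, -0.0002,  0.0001, -0.0003]), 'effort': array([  0.0049, -71.4388, -57.179 ,  -0.0002,   0.0072,   0.    ]), 'eef_pos': array([0.2504, 0.5174, 0.2498]), 'eef_rot': array([-0.0002,  0.2235,  0.9747, -0.0005]), 'force': array([ 0.2582, -0.6116, -0.4203]), 'wrist_torque': array([ 0.0119,  0.0175, -0.025 ]), 'grasp_force': 0.0, 'gripper_width': 0.08570960031066804}
```

View pics/top0.png

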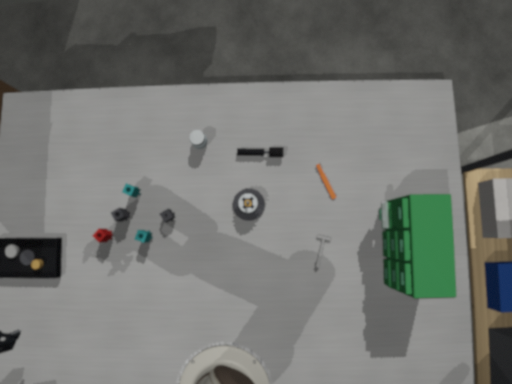

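View pics/side0.png

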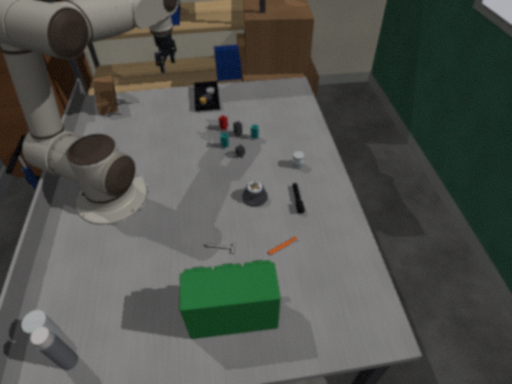

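The top view shows the candidates: dark grey parts at (121,214) and (167,215), red at (103,235), and turquoise at (131,189) and (144,236). The hub is at (248,204). The side view shows greys at (238,129) and (240,151), with the hub at (255,192).

```bash
python3 - <<'E'
from h import *
np.set_printoptions(precision=4,suppress=True)
t=np.load("pics/top0.npz");s=np.load("pics/side0.npz")
a=cv2.resize(t['im'][175:255,80:190],None,fx=5,fy=5,interpolation=cv2.INTER_CUBIC)
b=cv2.resize(s['im'][105:165,205:275],None,fx=5,fy=5,interpolation=cv2.INTER_CUBIC)
c=cv2.resize(t['im'][180:230,223:273],None,fx=4,fy=4,interpolation=cv2.INTER_CUBIC)
o=np.zeros((600,800,3),np.uint8);o[:400,:550]=a;o[:200,560:760]=c;o[290:590,440:790]=b
o[:400,:550]=a
o[290:590,440:790]=b
cv2.imwrite("pics/crop1.png",o[...,::-1])
P=cloud("top",t['d'])
for n,(u,v) in dict(A=(121,214),B=(167,215),red=(103,235),t1=(131,189),t2=(144,236),hub=(248,204)).items():
    q=P[v-12:v+13,u-12:u+13].reshape(-1,3);q=q[np.isfinite(q[:,2])];zt=np.percentile(q[:,2],98)
    m=q[q[:,2]>zt-.008];print(n,'z98',zt,'n',len(m),'mean',m.mean(0),'bg',np.percentile(q[:,2],10))
E
```

```text
A z98 0.06549882214980644 n 91 mean [0.5288 0.3036 0.0628] bg -0.0026549429372823676
B z98 0.04784070048256104 n 105 mean [0.524  0.1633 0.0456] bg -0.0026683353227121565
red z98 0.06555840616139605 n 107 mean [0.4687 0.3576 0.0633] bg -0.0022203536170855905
t1 z98 0.06549183272118214 n 96 mean [0.6015 0.2716 0.0633] bg -0.002211591631489851
t2 z98 0.0651419783235979 n 90 mean [0.4642 0.2322 0.0632] bg -0.0026610258876978766
hub z98 0.07005732921459355 n 77 mean [ 0.5543 -0.0836  0.0669] bg 0.008331791487925755
```

View pics/crop1.png

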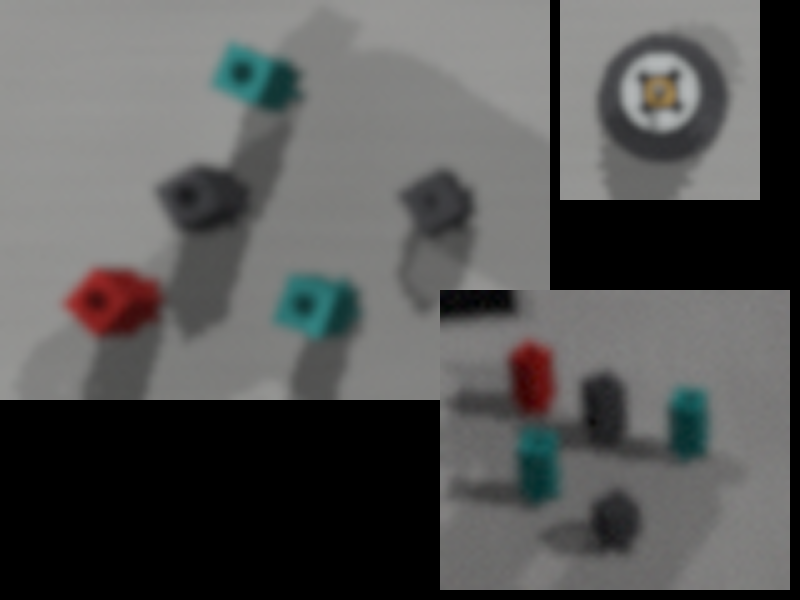

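The first crop shows grey A at (121,214) as the tall one (about 64 mm) with a wide bore. Grey B at (167,215) is about 46 mm tall with a small hole, so it is the spare. The hub's slots lie near the image diagonals. I choose A, and next I measure its yaw and centre, and the hub's.

```bash
cat >> h.py <<'E'
def up(im,c,r,f=8): # crop around c, upsampled; returns crop and map to pixels
    u,v=c;return cv2.resize(im[v-r:v+r+1,u-r:u+r+1],None,fx=f,fy=f,interpolation=cv2.INTER_CUBIC),(lambda q:(np.float64(q)+.5)/f-.5+[u-r,v-r])
E
python3 - <<'E'
from h import *
np.set_printoptions(precision=4,suppress=True)
I={n:np.load(f"pics/{n}0.npz") for n in("top","side")}
C={"top":dict(A=(121,214),red=(103,235),t1=(131,189),t2=(144,236)),"side":dict(A=(238,128),red=(223,122),t1=(255,131),t2=(225,140))}
for n in C:
    P=cloud(n,I[n]['d'])
    for k,(u,v) in C[n].items():
        q=P[v-14:v+15,u-14:u+15].reshape(-1,3);q=q[np.isfinite(q[:,2])]
        m=q[(q[:,2]>.058)&(q[:,2]<.071)]
        m=m[np.hypot(*(m[:,:2]-np.median(m[:,:2],0)).T)<.03]
        r=cv2.minAreaRect(m[:,:2].astype(np.float32)*1000);print(n,k,len(m),'mean',m.mean(0),'rect c',np.array(r[0]),'size',np.array(r[1]),'ang',r[2])
# hub: white face
for n,c in(("top",(248,204)),("side",(255,188))):
    im=I[n]['im'];cr,f=up(im,c,16)
    g=cv2.cvtColor(cr,cv2.COLOR_RGB2GRAY);hsv=cv2.cvtColor(cr,cv2.COLOR_RGB2HSV)
    m=((g>165)&(hsv[...,1]<60)).astype(np.uint8)
    cs=cv2.findContours(m,cv2.RETR_EXTERNAL,cv2.CHAIN_APPROX_NONE)[0]
    k=max(cs,key=cv2.contourArea)
    W=onz(n,f(cv2.convexHull(k)[:,0]),.062)
    e=cv2.fitEllipse((W[:,:2]*1000).astype(np.float32));print(n,'hub face',e, 'minmax',W.min(0),W.max(0))
    # brass / slots: rectified patch at z=.062
    c0=np.array(e[0])/1000;L=.03;N=240
    gx,gy=np.meshgrid(np.linspace(L,-L,N),np.linspace(L,-L,N),indexing='ij')
    pts=np.c_[c0[0]+gx.ravel(),c0[1]+gy.ravel(),np.full(gx.size,.062)]
    uv=proj(n,pts).reshape(N,N,2).astype(np.float32)
    rp=cv2.remap(im,uv[...,0],uv[...,1],cv2.INTER_CUBIC);cv2.imwrite(f"pics/rect_{n}.png",rp[...,::-1])
    g=cv2.cvtColor(rp,cv2.COLOR_RGB2GRAY).astype(float)
    th=np.radians(np.arange(360));rows=[]
    for r in(.017,.019,.021):
        iu=(N-1)/2-r*np.cos(th)/(2*L)*(N-1);iv=(N-1)/2-r*np.sin(th)/(2*L)*(N-1)
        s=cv2.remap(g.astype(np.float32),iv.astype(np.float32)[None],iu.astype(np.float32)[None],1)[0]
        z=(s*np.exp(4j*th)).sum();print(n,'r',r,'dark dir mod90',np.degrees(np.angle(-z))/4%90,abs(z)/360, s[::15].astype(int))
a=np.hstack([cv2.imread("pics/rect_top.png"),cv2.imread("pics/rect_side.png")])
def h(n,c,r,f):return cv2.resize(I[n]['im'][c[1]-r:c[1]+r,c[0]-r:c[0]+r,::-1],(240,240),interpolation=cv2.INTER_CUBIC)
b=np.hstack([h("top",(121,214),14,0),h("side",(238,128),14,0)])
cv2.imwrite("pics/crop2.png",np.vstack([a,b]))
E
```

```text
top A 89 mean [0.5285 0.3037 0.0629] rect c [528.683  304.1532] size [29.9781 28.9386] ang 26.57147979736328
top red 104 mean [0.4687 0.3575 0.0634] rect c [468.7916 358.2582] size [33.3731 32.647 ] ang 50.8133659362793
top t1 95 mean [0.6015 0.2718 0.0634] rect c [601.5082 272.1319] size [32.1901 30.1058] ang 65.50145721435547
top t2 88 mean [0.464  0.232  0.0634] rect c [464.7478 232.6275] size [32.5576 27.865 ] ang 70.72746276855469
side A 34 mean [0.5286 0.3013 0.063 ] rect c [527.0203 302.4095] size [32.3872 31.7826] ang 41.27553939819336
side red 0 mean [nan nan nan] rect c [0. 0.] size [0. 0.] ang 0.0
side t1 34 mean [0.6013 0.2674 0.063 ] rect c [601.4113 268.4966] size [36.2165 28.1397] ang 70.40400695800781
side t2 36 mean [0.4639 0.2312 0.0625] rect c [464.0657 230.7492] size [33.8033 30.8746] ang 71.0455093383789
top hub face ((576.527587890625, -80.57857513427734), (9.369230270385742, 22.55890464782715), 1.7568037509918213) minmax [ 0.572  -0.0914  0.062 ] [ 0.5807 -0.0692  0.062 ]
top r 0.017 dark dir mod90 46.662317810761806 10.36111810074287 [ 73  73  74  73  75 100 139 156 124  88 100 124 124 121 104  87 109 149
 147 105  78  71  70  74]
top r 0.019 dark dir mod90 46.296985803089676 5.094674618305048 [ 84  81  84  78  73  83 120 155 143 118 109 123 117 119 109 113 133 156
 133  85  70  70  75  82]
top r 0.021 dark dir mod90 88.1670600950869 0.7032845031037059 [100 100  98  88  77  75 100 149 157 145 117 122 107 118 115 139 156 155
 112  75  68  73  80  97]<stdin>:11: RuntimeWarning: Mean of empty slice.
  ret = um.true_divide(
Traceback (most recent call last):
ValueError: max() iterable argument is empty
```

```bash
cat >> h.py <<'E'
def patch(n,im,c0,z,L=.03,N=240): # rectified plane view: up = +x, left = +y
    gx,gy=np.meshgrid(np.linspace(L,-L,N),np.linspace(L,-L,N),indexing='ij')
    uv=proj(n,np.c_[c0[0]+gx.ravel(),c0[1]+gy.ravel(),np.full(gx.size,z)]).reshape(N,N,2).astype(np.float32)
    return cv2.remap(im,uv[...,0],uv[...,1],cv2.INTER_CUBIC)
E
python3 - <<'E'
from h import *
np.set_printoptions(precision=4,suppress=True)
I={n:np.load(f"pics/{n}0.npz") for n in("top","side")}
th=np.radians(np.arange(360));N=240;out=[]
for n in("top","side"):
    im=I[n]['im'];c=np.array([.5543,-.0836])
    for it in range(3):
        L=.05;rp=patch(n,im,c,.062,L);g=cv2.GaussianBlur(cv2.cvtColor(rp,cv2.COLOR_RGB2GRAY),(0,0),1)
        m=(g>110).astype(np.uint8)
        cs=cv2.findContours(m,cv2.RETR_EXTERNAL,cv2.CHAIN_APPROX_NONE)[0]
        cs=[k for k in cs if cv2.contourArea(k)>1500 and np.hypot(*(cv2.minEnclosingCircle(k)[0]-np.array([N/2,N/2])))<40]
        k=min(cs,key=cv2.contourArea)
        e=cv2.fitEllipse(cv2.convexHull(k));s=2*L/(N-1)
        c=c+np.array([(N-1)/2-e[0][1],(N-1)/2-e[0][0]])*s
    print(n,'face c',c,'diam',np.array(e[1])*s)
    rp=patch(n,im,c,.062);out.append(rp);g=cv2.cvtColor(rp,cv2.COLOR_RGB2GRAY).astype(np.float32)
    hs=cv2.cvtColor(rp,cv2.COLOR_RGB2HSV);mm=cv2.moments(((hs[...,1]>80)).astype(np.uint8),True);s=.06/(N-1)
    print('brass c@.062',c+np.array([119.5-mm['m01']/mm['m00'],119.5-mm['m10']/mm['m00']])*s,mm['m00']*s*s*1e6)
    for r in(.015,.017,.019,.021):
        iu=119.5-r*np.cos(th)/s;iv=119.5-r*np.sin(th)/s
        p=cv2.remap(g,iv.astype(np.float32)[None],iu.astype(np.float32)[None],1)[0]
        z=(p*np.exp(4j*th)).sum();print(n,r,'dark mod90',np.degrees(np.angle(-z))/4%90,abs(z)/360)
A=[patch(n,I[n]['im'],(.5285,.303),.064) for n in("top","side")]
cv2.imwrite("pics/crop2.png",np.vstack([np.hstack(out),np.hstack(A)])[...,::-1])
E
```

```text
Traceback (most recent call last):
cv2.error: OpenCV(4.12.0) /io/opencv/modules/imgproc/src/shapedescr.cpp:361: error: (-201:Incorrect size of input array) There should be at least 5 points to fit the ellipse in function 'fitEllipseNoDirect'
```

```bash
cat > m.py <<'E'
from h import *
np.set_printoptions(precision=4,suppress=True)
I={n:np.load(f"pics/{n}0.npz") for n in("top","side")}
th=np.radians(np.arange(360));N=240;out=[]
for n in("top","side"):
    im=I[n]['im'];c=np.array([.5543,-.0836])
    for it in range(3):
        L=.042;rp=patch(n,im,c,.062,L);g=cv2.GaussianBlur(cv2.cvtColor(rp,cv2.COLOR_RGB2GRAY),(0,0),1)
        m=(g>110).astype(np.uint8);s=2*L/(N-1)
        nl,lab,st,ce=cv2.connectedComponentsWithStats(m)
        ok=[i for i in range(1,nl) if 15<max(st[i][2:4])*s*1e3<70 and np.hypot(*(ce[i]-119.5))*s<.02]
        k=max(ok,key=lambda i:st[i][4])
        e=cv2.fitEllipse(cv2.convexHull(np.argwhere(lab==k)[:,::-1].astype(np.int32)))
        c=c+np.array([(N-1)/2-e[0][1],(N-1)/2-e[0][0]])*s
    print(n,'face c',c,'diam',np.array(e[1])*s)
    rp=patch(n,im,c,.062);out.append(rp);g=cv2.cvtColor(rp,cv2.COLOR_RGB2GRAY).astype(np.float32)
    hs=cv2.cvtColor(rp,cv2.COLOR_RGB2HSV);mm=cv2.moments(((hs[...,1]>80)).astype(np.uint8),True);s=.06/(N-1)
    print('brass c@.062',c+np.array([119.5-mm['m01']/mm['m00'],119.5-mm['m10']/mm['m00']])*s,mm['m00']*s*s*1e6)
    for r in(.015,.017,.019,.021):
        iu=119.5-r*np.cos(th)/s;iv=119.5-r*np.sin(th)/s
        p=cv2.remap(g,iv.astype(np.float32)[None],iu.astype(np.float32)[None],1)[0]
        z=(p*np.exp(4j*th)).sum();print(n,r,'dark mod90',np.degrees(np.angle(-z))/4%90,abs(z)/360)
A=[patch(n,I[n]['im'],(.5285,.303),.064) for n in("top","side")]
cv2.imwrite("pics/crop2.png",np.vstack([np.hstack(out),np.hstack(A)])[...,::-1])
E
python3 m.py
```

```text
top face c [ 0.5563 -0.0815] diam [0.0579 0.0585]
brass c@.062 [ 0.5551 -0.0817] 340.58227271931514
top 0.015 dark mod90 49.06205032065873 18.373056720971377
top 0.017 dark mod90 49.10020275271304 20.09255317993947
top 0.019 dark mod90 49.687739441835554 15.84311601724278
top 0.021 dark mod90 50.65915712529265 10.012607246953015Traceback (most recent call last):
  File "m.py", line 12, in <module>
    k=max(ok,key=lambda i:st[i][4])
ValueError: max() iterable argument is empty
```

```bash
sed -i 's/c=np.array(\[.5543,-.0836\])/c=np.array([.5563,-.0815])/; s/m=(g>110)/m=(g>(110 if n=="top" else 125))/; s/ok=\[/if it==0: print(g.min(),g.max(),st[:6].tolist())\n        ok=[/; s/<.02\]/<.025]/; s/<70/<80/' m.py
python3 m.py; python3 - <<'E'
from h import *
im=np.load("pics/side0.npz")['im'];print(proj("side",[[.5563,-.0815,.062]]))
A=[patch(n,np.load(f"pics/{n}0.npz")['im'],(.5285,.303),.064) for n in("top","side")]
B=[patch(n,np.load(f"pics/{n}0.npz")['im'],(.5563,-.0815),.062,.04) for n in("top","side")]
cv2.imwrite("pics/crop2.png",np.vstack([np.hstack(B),np.hstack(A)])[...,::-1])
E
```

```text
50 182 [[0, 0, 240, 240, 33220], [0, 0, 104, 93, 3325], [158, 0, 82, 57, 1873], [37, 38, 166, 165, 18611], [0, 205, 11, 35, 262], [219, 210, 21, 30, 309]]
top face c [ 0.5563 -0.0815] diam [0.0579 0.0585]
brass c@.062 [ 0.5551 -0.0817] 340.45622450587354
top 0.015 dark mod90 49.05931842766745 18.375755322947803
top 0.017 dark mod90 49.09888033421895 20.088855053479925
top 0.019 dark mod90 49.691212754909614 15.841962470165528
top 0.021 dark mod90 50.657749605422026 10.01250635333649
29 155 [[0, 0, 240, 240, 38674], [0, 0, 205, 197, 18143], [48, 0, 30, 16, 332], [152, 0, 6, 2, 11], [178, 0, 11, 3, 22], [120, 3, 12, 6, 59]]
[[254.6553717  185.42001761]]Traceback (most recent call last):
  File "m.py", line 13, in <module>
    k=max(ok,key=lambda i:st[i][4])
ValueError: max() iterable argument is empty
```

View pics/crop2.png

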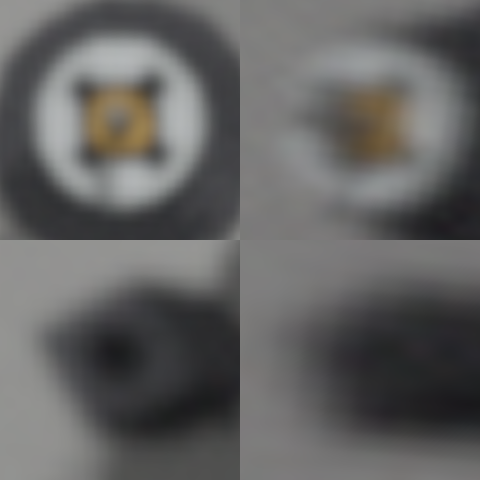

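In the rectified top view (4 px/mm for the remover), the hub slots sit at about 49° mod 90. The remover's clean edges run from (42,335) to (130,280) and from (42,335) to (105,430), which gives a yaw of about 32°, with the bore at (115,350). I now refine that edge fit.

```bash
python3 - <<'E'
from h import *
I=np.load("pics/top0.npz")['im'];c=np.array([.5285,.303])
p=patch("top",I,c,.064);g=cv2.GaussianBlur(cv2.cvtColor(p,cv2.COLOR_RGB2GRAY),(0,0),2)
for t in(85,95,105):
    m=(g<t).astype(np.uint8);k=max(cv2.findContours(m,0,cv2.CHAIN_APPROX_NONE)[0],key=cv2.contourArea)[:,0]
    w=lambda q:c*1000+(119.5-q[:,::-1])*60/239
    res=[]
    L=k[np.argmin(k[:,0])]
    for sgn in(1,-1):
        d=(k-L)*[1,sgn];s=k[(d[:,0]>15)&(d[:,0]<52)&(d[:,1]>0)&(d[:,1]<85)]
        if len(s)<10: continue
        W=w(s);v=cv2.fitLine(W.astype(np.float32),2,0,.01,.01).ravel();a=np.degrees(np.arctan2(v[1],v[0]))%90
        res.append((v,a))
    print(t,'corner',w(L[None]),[ (r[1].round(1),) for r in res],end=' ')
    if len(res)==2:
        (v1,_),(v2,_)=res;A=np.c_[v1[:2],-v2[:2]];x=np.linalg.solve(A,v2[2:]-v1[2:]);co=v1[2:]+x[0]*v1[:2]
        d1=v1[:2]*np.sign(v1[:2]@(c*1000-co)),v2[:2]*np.sign(v2[:2]@(c*1000-co))
        print('corner',co,'centre',co+15*(d1[0]+d1[1]))
E
```

```text
85 corner [[533.39539749 318.69037657]] [(np.float32(28.0),), (np.float32(28.6),)] corner [533.8989  320.35156] centre [527.83200905 300.15203193]
95 corner [[533.64644351 320.19665272]] [(np.float32(28.5),), (np.float32(29.3),)] corner [534.1536  321.92065] centre [528.30441248 301.69259128]
105 corner [[534.14853556 321.45188285]] [(np.float32(29.1),), (np.float32(30.7),)] corner [534.21106 323.34857] centre [528.77639091 303.15369573]
```

>>> step_arm(targets=[{"dx":0.58,"dy":-0.445,"az":-0.6},{"dx":0.58,"dy":-0.445,"az":-0.6},{"dx":0.58,"dy":-0.445,"az":-0.6},{"dx":0.58,"dy":-0.445,"az":-0.6},{"dx":0.58,"dy":-0.445,"az":-0.6},{"dx":0.58,"dy":-0.445,"az":-0.6},{"dx":0.58,"dy":-0.445,"az":-0.6},{"dx":0.58,"dy":-0.445,"az":-0.6},{"dx":0.58,"dy":-0.445,"az":-0.6},{"dx":0.58,"dy":-0.445,"az":-0.6},{"dx":0.58,"dy":-0.445,"az":-0.6},{"dx":0.58,"dy":-0.445,"az":-0.6}], hand=64)

```text
invalid input
```

>>> step_arm(targets=[{"dx":0.58,"dy":-0.447,"dz":0,"ax":0,"ay":0,"az":-0.63},{"dx":0.58,"dy":-0.447,"dz":0,"ax":0,"ay":0,"az":-0.63},{"dx":0.58,"dy":-0.447,"dz":0,"ax":0,"ay":0,"az":-0.63},{"dx":0.58,"dy":-0.447,"dz":0,"ax":0,"ay":0,"az":-0.63},{"dx":0.58,"dy":-0.447,"dz":0,"ax":0,"ay":0,"az":-0.63},{"dx":0.58,"dy":-0.447,"dz":0,"ax":0,"ay":0,"az":-0.63},{"dx":0.58,"dy":-0.447,"dz":0,"ax":0,"ay":0,"az":-0.63},{"dx":0.58,"dy":-0.447,"dz":0,"ax":0,"ay":0,"az":-0.63},{"dx":0.58,"dy":-0.447,"dz":0,"ax":0,"ay":0,"az":-0.63},{"dx":0.58,"dy":-0.447,"dz":0,"ax":0,"ay":0,"az":-0.63},{"dx":0.58,"dy":-0.447,"dz":0,"ax":0,"ay":0,"az":-0.63},{"dx":0.58,"dy":-0.447,"dz":0,"ax":0,"ay":0,"az":-0.63}], hand=64)

```text
clock: 1.1
eef_pos: [0.5298, 0.3018, 0.25]
eef_rot: [-0.0, 0.505, 0.863, -0.0]
force: [-0.5, 0.5, 0.3]
gripper_width: 0.0641
grasp_force: 0.0
```

>>> step_arm(targets=[{"dx":-0.03,"dy":0.03,"dz":-0.6},{"dz":-0.8},{"dz":-0.8},{"dz":-0.8},{"dz":-0.7},{"dz":-0.6},{"dz":-0.5},{"dz":-0.3},{"dz":-0.2},{"dz":-0.1},{},{}])

```text
invalid input
```

>>> step_arm(targets=[{"dx":-0.03,"dy":0.03,"dz":-0.6,"ax":0,"ay":0,"az":0},{"dx":0,"dy":0,"dz":-0.8,"ax":0,"ay":0,"az":0},{"dx":0,"dy":0,"dz":-0.8,"ax":0,"ay":0,"az":0},{"dx":0,"dy":0,"dz":-0.8,"ax":0,"ay":0,"az":0},{"dx":0,"dy":0,"dz":-0.7,"ax":0,"ay":0,"az":0},{"dx":0,"dy":0,"dz":-0.6,"ax":0,"ay":0,"az":0},{"dx":0,"dy":0,"dz":-0.5,"ax":0,"ay":0,"az":0},{"dx":0,"dy":0,"dz":-0.3,"ax":0,"ay":0,"az":0},{"dx":0,"dy":0,"dz":-0.2,"ax":0,"ay":0,"az":0},{"dx":0,"dy":0,"dz":-0.1,"ax":0,"ay":0,"az":0},{"dx":0,"dy":0,"dz":0,"ax":0,"ay":0,"az":0},{"dx":0,"dy":0,"dz":0,"ax":0,"ay":0,"az":0}], hand=64)

```text
clock: 2.1
eef_pos: [0.5282, 0.3044, 0.0351]
eef_rot: [0.0, 0.504, 0.864, 0.0]
force: [0.1, 0.4, 1.1]
gripper_width: 0.0641
grasp_force: 0.0
```

>>> step_arm(targets=[{"dx":0,"dy":0,"dz":0,"ax":0,"ay":0,"az":0},{"dx":0,"dy":0,"dz":0,"ax":0,"ay":0,"az":0},{"dx":0,"dy":0,"dz":0,"ax":0,"ay":0,"az":0},{"dx":0,"dy":0,"dz":0,"ax":0,"ay":0,"az":0},{"dx":0,"dy":0,"dz":0,"ax":0,"ay":0,"az":0},{"dx":0,"dy":0,"dz":0,"ax":0,"ay":0,"az":0},{"dx":0,"dy":0,"dz":0,"ax":0,"ay":0,"az":0},{"dx":0,"dy":0,"dz":0,"ax":0,"ay":0,"az":0},{"dx":0,"dy":0,"dz":0,"ax":0,"ay":0,"az":0}], hand=20)

```text
clock: 2.85
eef_pos: [0.528, 0.3043, 0.0351]
eef_rot: [0.0, 0.504, 0.864, 0.0]
force: [-1.5, -0.4, 5.8]
gripper_width: 0.0291
grasp_force: 58.6
```

>>> step_arm(targets=[{"dx":0,"dy":0,"dz":0.3,"ax":0,"ay":0,"az":0},{"dx":0,"dy":0,"dz":0.6,"ax":0,"ay":0,"az":0},{"dx":0,"dy":0,"dz":0.8,"ax":0,"ay":0,"az":0},{"dx":0,"dy":0,"dz":0.8,"ax":0,"ay":0,"az":0},{"dx":0,"dy":0,"dz":0.8,"ax":0,"ay":0,"az":0},{"dx":0,"dy":0,"dz":0.5,"ax":0,"ay":0,"az":0},{"dx":0,"dy":0,"dz":0.3,"ax":0,"ay":0,"az":0},{"dx":0,"dy":0,"dz":0,"ax":0,"ay":0,"az":0}], hand=20)

```text
clock: 3.52
eef_pos: [0.5284, 0.3045, 0.2014]
eef_rot: [0.001, 0.504, 0.864, 0.002]
force: [1.0, -0.1, -1.5]
gripper_width: 0.0296
grasp_force: 59.5
```

>>> step_arm(targets=[{"dx":0.03,"dy":-0.4,"dz":0,"ax":0,"ay":0,"az":0.2},{"dx":0.06,"dy":-0.8,"dz":0,"ax":0,"ay":0,"az":0.4},{"dx":0.07,"dy":-0.95,"dz":0,"ax":0,"ay":0,"az":0.4},{"dx":0.07,"dy":-0.95,"dz":0,"ax":0,"ay":0,"az":0.4},{"dx":0.07,"dy":-0.95,"dz":0,"ax":0,"ay":0,"az":0.4},{"dx":0.07,"dy":-0.95,"dz":0,"ax":0,"ay":0,"az":0.4},{"dx":0.07,"dy":-0.95,"dz":0,"ax":0,"ay":0,"az":0.4},{"dx":0.07,"dy":-0.95,"dz":0,"ax":0,"ay":0,"az":0.4},{"dx":0.07,"dy":-0.95,"dz":0,"ax":0,"ay":0,"az":0.4},{"dx":0.07,"dy":-0.9,"dz":0,"ax":0,"ay":0,"az":0.4},{"dx":0.06,"dy":-0.6,"dz":0,"ax":0,"ay":0,"az":0.3},{"dx":0,"dy":-0.3,"dz":0,"ax":0,"ay":0,"az":0.2}], hand=20)

```text
clock: 4.52
eef_pos: [0.5556, -0.0848, 0.1964]
eef_rot: [-0.001, 0.349, 0.937, -0.0]
force: [-0.3, 0.4, -1.8]
gripper_width: 0.0298
grasp_force: 59.6
```

>>> step_arm(targets=[{"dx":0,"dy":0,"dz":0,"ax":0,"ay":0,"az":0},{"dx":0,"dy":0,"dz":0,"ax":0,"ay":0,"az":0}], hand=20)

```text
clock: 4.68
eef_pos: [0.5556, -0.0821, 0.1968]
eef_rot: [-0.001, 0.349, 0.937, -0.0]
force: [0.1, -0.1, -2.3]
gripper_width: 0.029
grasp_force: 59.6
```

```bash
python3 - <<'E'
from h import *
s=telemetry.read_state();print(s["eef_pos"],s["clock"])
im,d=viewer.read_camera("side");np.savez("pics/side1.npz",im=im,d=d)
t=s["eef_pos"];h=[.5563,-.0815]
print(proj("side",[[t[0],t[1],t[2]-.035],[h[0],h[1],.09],[h[0],h[1],.062],t]))
cr=cv2.resize(im[110:220,200:310],(600,600),interpolation=cv2.INTER_CUBIC);cv2.imwrite("pics/side1.png",cr[...,::-1])
E
```

```text
[ 0.55558814 -0.08212795  0.19678622] 4.6833
[[254.04678357 166.55618276]
 [254.53799716 180.28701755]
 [254.6553717  185.42001761]
 [253.88072953 159.39417914]]
```

View pics/side1.png

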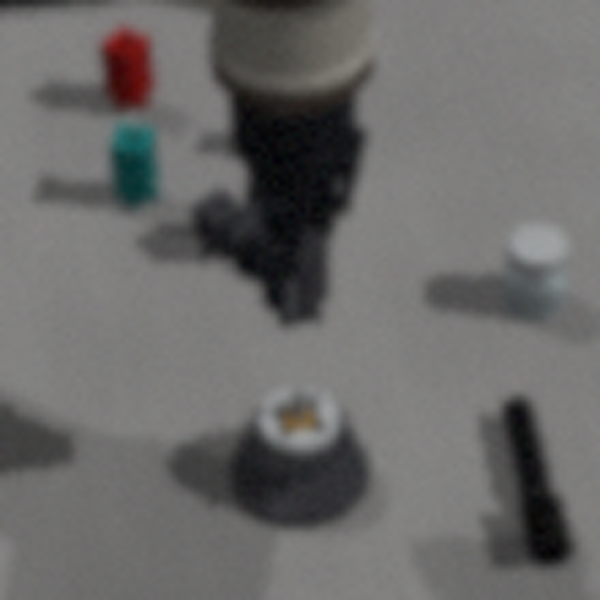

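The side crop (5.45x) shows the gripped remover's lower end at (302,315), the hub's ring centre at about (299,418) and the axle below it. I measure the lateral offset between them numerically.

```bash
python3 - <<'E'
from h import *
im=np.load("pics/side1.npz")['im'].astype(np.float32).mean(2)
bg=np.median(im[160:170,275:290]);print('bg',bg)
def ext(v,lo,hi,dark=True):
    u=np.linspace(lo,hi,(hi-lo)*10+1);p=np.interp(u,np.arange(im.shape[1]),im[v]);t=(bg+p.min())/2
    k=u[p<t];return round(k.min(),1),round(k.max(),1),round((k.min()+k.max())/2,2),round(p.min())
for v in range(158,171):
    print(v,ext(v,244,268),im[v,246:264].astype(int))
g=im
print(im[180:194,246:264].astype(int))
E
```

```text
bg 101.5
158 (np.float64(244.0), np.float64(258.3), np.float64(251.15), 12) [ 14  21  19  21  20  20  17  18  28  38  41  42  48  71 103 121 129 130]
159 (np.float64(244.0), np.float64(258.5), np.float64(251.25), 16) [ 19  22  15  18  17  19  19  23  26  38  39  40  48  68 100 121 129 129]
160 (np.float64(245.1), np.float64(258.4), np.float64(251.75), 15) [ 46  32  23  19  15  22  21  32  34  36  38  42  50  69  99 121 127 130]
161 (np.float64(247.1), np.float64(258.5), np.float64(252.8), 21) [ 78  62  37  21  20  24  36  40  40  35  37  43  48  70 100 122 131 128]
162 (np.float64(247.8), np.float64(258.6), np.float64(253.2), 23) [105  85  55  28  22  24  43  50  46  38  39  41  49  69  99 122 126 129]
163 (np.float64(248.3), np.float64(258.4), np.float64(253.35), 17) [116 100  68  28  17  30  41  52  46  36  38  44  50  72 101 121 127 128]
164 (np.float64(248.4), np.float64(258.1), np.float64(253.25), 18) [121 104  72  36  18  29  40  52  48  41  41  46  56  82 105 124 127 131]
165 (np.float64(248.7), np.float64(257.6), np.float64(253.15), 26) [121 108  84  52  25  30  45  53  47  3
[... 152 characters left out ...]
79 105 121 127 127 130]
167 (np.float64(250.5), np.float64(257.6), np.float64(254.05), 43) [126 124 116 102  83  59  48  52  48  43  47  56  80 106 123 127 127 127]
168 (np.float64(250.8), np.float64(257.0), np.float64(253.9), 55) [125 126 121 117 102  72  55  56  61  64  70  78  92 112 122 127 129 128]
169 (np.float64(251.2), np.float64(253.7), np.float64(252.45), 80) [125 125 124 123 112  92  80  84  93  99 104 107 108 119 127 129 130 127]Traceback (most recent call last):
  File "<stdin>", line 8, in <module>
  File "<stdin>", line 6, in ext
    return umr_minimum(a, axis, None, out, keepdims, initial, where)
ValueError: zero-size array to reduction operation minimum which has no identity
```

>>> step_arm(targets=[{"dx":0.02,"dy":0,"dz":-0.3,"ax":0,"ay":0,"az":0},{"dx":0,"dy":0,"dz":-0.5,"ax":0,"ay":0,"az":0},{"dx":0,"dy":0,"dz":-0.4,"ax":0,"ay":0,"az":0},{"dx":0,"dy":0,"dz":-0.2,"ax":0,"ay":0,"az":0},{"dx":0,"dy":0,"dz":-0.2,"ax":0,"ay":0,"az":0},{"dx":0,"dy":0,"dz":-0.1,"ax":0,"ay":0,"az":0},{"dx":0,"dy":0,"dz":-0.1,"ax":0,"ay":0,"az":0},{"dx":0,"dy":0,"dz":-0.1,"ax":0,"ay":0,"az":0},{"dx":0,"dy":0,"dz":-0.1,"ax":0,"ay":0,"az":0},{"dx":0,"dy":0,"dz":-0.1,"ax":0,"ay":0,"az":0},{"dx":0,"dy":0,"dz":0,"ax":0,"ay":0,"az":0}], hand=20)

```text
clock: 5.65
eef_pos: [0.5567, -0.0818, 0.1136]
eef_rot: [-0.0, 0.348, 0.937, -0.0]
force: [-0.7, -0.0, -2.8]
gripper_width: 0.029
grasp_force: 59.6
```

>>> step_arm(targets=[{"dx":0,"dy":0,"dz":-0.06,"ax":0,"ay":0,"az":0},{"dx":0,"dy":0,"dz":-0.06,"ax":0,"ay":0,"az":0},{"dx":0,"dy":0,"dz":-0.06,"ax":0,"ay":0,"az":0},{"dx":0,"dy":0,"dz":-0.06,"ax":0,"ay":0,"az":0},{"dx":0,"dy":0,"dz":-0.06,"ax":0,"ay":0,"az":0},{"dx":0,"dy":0,"dz":-0.03,"ax":0,"ay":0,"az":0},{"dx":0,"dy":0,"dz":-0.03,"ax":0,"ay":0,"az":0},{"dx":0,"dy":0,"dz":-0.03,"ax":0,"ay":0,"az":0},{"dx":0,"dy":0,"dz":-0.03,"ax":0,"ay":0,"az":0},{"dx":0,"dy":0,"dz":-0.03,"ax":0,"ay":0,"az":0},{"dx":0,"dy":0,"dz":0,"ax":0,"ay":0,"az":0}], hand=20)

```text
clock: 6.57
eef_pos: [0.5568, -0.0818, 0.096]
eef_rot: [-0.0, 0.348, 0.937, -0.0]
force: [-0.6, -0.1, -2.7]
gripper_width: 0.0294
grasp_force: 59.6
```

>>> step_arm(targets=[{"dx":0,"dy":0,"dz":-0.025,"ax":0,"ay":0,"az":0},{"dx":0,"dy":0,"dz":-0.025,"ax":0,"ay":0,"az":0},{"dx":0,"dy":0,"dz":-0.025,"ax":0,"ay":0,"az":0},{"dx":0,"dy":0,"dz":-0.025,"ax":0,"ay":0,"az":0},{"dx":0,"dy":0,"dz":0,"ax":0,"ay":0,"az":0}], hand=20)

```text
clock: 6.98
eef_pos: [0.557, -0.0818, 0.0923]
eef_rot: [0.0, 0.348, 0.937, -0.0]
force: [-1.0, 0.7, 3.5]
gripper_width: 0.0292
grasp_force: 60.2
```

>>> step_arm(targets=[{"dx":0,"dy":0,"dz":-0.03,"ax":0,"ay":0,"az":0},{"dx":0,"dy":0,"dz":-0.03,"ax":0,"ay":0,"az":0},{"dx":0,"dy":0,"dz":-0.03,"ax":0,"ay":0,"az":0},{"dx":0,"dy":0,"dz":-0.02,"ax":0,"ay":0,"az":0},{"dx":0,"dy":0,"dz":0,"ax":0,"ay":0,"az":0}], hand=20)

```text
clock: 7.4
eef_pos: [0.557, -0.0819, 0.088]
eef_rot: [0.0, 0.348, 0.937, -0.0]
force: [-1.6, 0.4, 7.3]
gripper_width: 0.0295
grasp_force: 60.7
```

```bash
python3 -c "
from h import *
s=telemetry.read_state();print(s['eef_pos'],s['force'],s['wrist_torque'],s['gripper_width'])"
```

```text
[ 0.55703066 -0.08186562  0.08798587] [-1.60591607  0.38401367  7.31554993] [ 0.02884211  0.43518647 -0.01149079] 0.02951236675309869
```

>>> step_arm(targets=[{"dx":0,"dy":0,"dz":-0.02,"ax":0,"ay":0,"az":0},{"dx":0,"dy":0,"dz":-0.01,"ax":0,"ay":0,"az":0},{"dx":0,"dy":0,"dz":0,"ax":0,"ay":0,"az":0},{"dx":0,"dy":0,"dz":0,"ax":0,"ay":0,"az":0}], hand=20)

```text
clock: 7.73
eef_pos: [0.5571, -0.0819, 0.0871]
eef_rot: [0.0, 0.348, 0.937, -0.0]
force: [-3.2, 0.3, 9.9]
gripper_width: 0.0295
grasp_force: 61.3
```

>>> step_arm(targets=[{"dx":0,"dy":0,"dz":-0.02,"ax":0,"ay":0,"az":0},{"dx":0,"dy":0,"dz":0,"ax":0,"ay":0,"az":0},{"dx":0,"dy":0,"dz":0,"ax":0,"ay":0,"az":0}], hand=20)

```text
clock: 7.98
eef_pos: [0.5571, -0.0819, 0.087]
eef_rot: [0.0, 0.348, 0.937, -0.0]
force: [-8.3, 2.6, 20.8]
gripper_width: 0.0291
grasp_force: 62.6
```

>>> step_arm(targets=[{"dx":-0.015,"dy":0.005,"dz":0,"ax":0,"ay":0,"az":0},{"dx":0,"dy":0,"dz":0,"ax":0,"ay":0,"az":0},{"dx":0,"dy":0,"dz":0,"ax":0,"ay":0,"az":0},{"dx":0,"dy":0,"dz":0,"ax":0,"ay":0,"az":0}], hand=20)

```text
clock: 8.32
eef_pos: [0.557, -0.0819, 0.0871]
eef_rot: [0.001, 0.348, 0.937, 0.0]
force: [-2.9, 0.5, 16.9]
gripper_width: 0.0294
grasp_force: 61.8
```

```bash
python3 - <<'E'
from h import *
s=telemetry.read_state();print(s['eef_pos'],s['eef_rot'],s['force'],s['wrist_torque'],s['gripper_width'],s['clock'])
im,d=viewer.read_camera("side");t,_=viewer.read_camera("top")
a=cv2.resize(im[130:210,215:295],(400,400),interpolation=cv2.INTER_CUBIC);b=cv2.resize(t[160:260,80:280],(800,400),interpolation=cv2.INTER_CUBIC)[:,:400]
cv2.imwrite("pics/end.png",np.hstack([a,b])[...,::-1])
E
```

```text
[ 0.55702217 -0.08185483  0.08708555] [1.11819352e-03 3.48332665e-01 9.37370313e-01 1.15199940e-05] [-2.93688458  0.49495578 16.85623371] [0.02839647 0.48108615 0.0510438 ] 0.029401944913777046 8.3167
```

View pics/end.png

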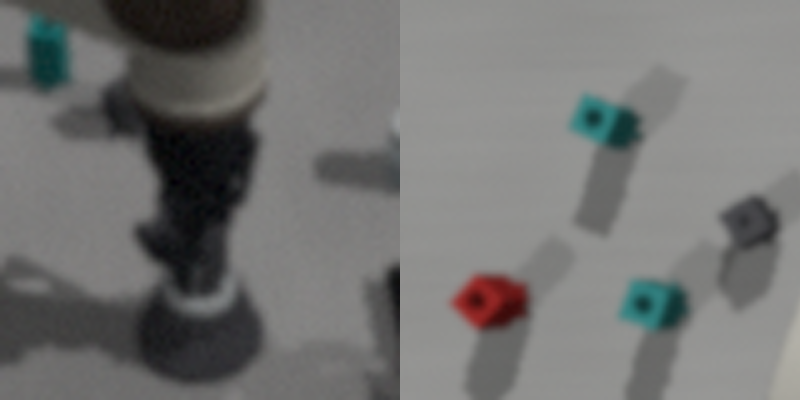

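The end picture shows the remover seated with its head down on the white freewheel ring (crop (200,290)). The spare at (750,220) and the coloured decoys are unmoved. I add a touch more press and then hand in.

>>> step_arm(targets=[{"dx":-0.007,"dy":0,"dz":-0.01,"ax":0,"ay":0,"az":0},{"dx":0,"dy":0,"dz":0,"ax":0,"ay":0,"az":0},{"dx":0,"dy":0,"dz":0,"ax":0,"ay":0,"az":0},{"dx":0,"dy":0,"dz":0,"ax":0,"ay":0,"az":0}], hand=20)

```text
clock: 8.75
eef_pos: [0.557, -0.0818, 0.087]
eef_rot: [0.001, 0.348, 0.937, 0.0]
force: [-3.1, 1.1, 20.4]
gripper_width: 0.0292
grasp_force: 62.7
```

```bash
python3 -c "
from station import job
print(job.close_job())"
```

```text
the job is handed in; nothing more can be done
None
```

I put the taller steel remover over the axle with its lugs in the slots and pressed it home on the freewheel's face. It was still gripped and held down at about 20 N when I handed the job in at about 8.8 s; the spare did not appear to move.

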